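# Seat a pipette tip box in its loading nest

## Task

The pipette tip box sits askew in the metal loading nest, one end riding up on the nest's raised lift bar. Without picking it up, press that end down until the lift bar is fully sunk and the box lies flat on the plate, then slide it back square against the long fence, and last slide it along the fence against the short end stop. Leave it flat, square and touching both stops, and do not disturb the things around it.

Things in the scene. Friction and masses are not known exactly. Their poses are not given: they have to be found in the camera images.
- tip_box: Closed pipette tip box (lid fixed shut), blue base, clear lid, about 0.3 kg, 72 mm tall, flat sides. Origin: centre of underside, z up. Ends at own y = -60 and +60 mm; flat hinge side at x = +44, front side at x = -40 mm with a small lid tab to x = -44, 46 to 52 mm up. It starts turned half round: its x, y run roughly along the nest's -x, -y, hinge side to the nest's open front.
- tip_box_raised_end (a point): Point on the lid's flat top, 47 mm from the box's middle (own 0, +47, 72 mm), over the end that starts raised on the lift bar; the box starts tilted about 0.15 rad, its other end's lower edge on the plate. Once the box is flat this point is 92 mm above the worktop.
- nest: Fixed metal loading nest. Origin on the worktop under the plate, z up. Plate x = -95 to +85, y = -105 to +115 mm, top at z = 20 mm; open at its -x (front) and -y sides. A box seated against both stops has its origin at x = +20, y = +20, z = 20 mm in this frame, its x and y axes along the nest's -x and -y (hinge side at x = -24, near end at y = -40 mm).
- nest_fence (a point): Middle of the top edge of the back fence's inner face. The long fence is a steel bar on the plate at the nest's +x side: inner face at nest x = +60 mm, from y = -80 to +70 mm, top at z = 48 mm; the box's lid tab passes above it.
- nest_stop (a point): Middle of the top edge of the short end stop's inner face. The stop is a steel bar on the plate at the nest's +y side: inner face at nest y = +80 mm, from x = -25 to +35 mm, top at z = 48 mm.
- lift_bar (a joint): Travel of the lift bar, m: 0 raised (its top 12 mm above the plate), about 0.0125 fully sunk (its top just below the plate). It goes straight down, has no spring: stiff by friction (about 8 N), it stays where it is pressed to.
- lift_bar_top (a point): Centre of the lift bar's top face. The bar is steel, 100 mm long along the nest's x, 12 mm wide, in a slot of the plate at nest x = -10, y = -28 mm; it carries the raised end of the box and also lies under the seated box.
- wash_bottle: White plastic bottle standing behind the fence, 72 mm diameter, 168 mm tall, origin at the centre of its underside. Bystander.
- reagent_bottle: Clear bottle with a blue cap standing behind the fence, 64 mm diameter, 138 mm tall, origin at the centre of its underside. Bystander.
- tube_rack: Open tube rack, 80 x 116 x 55 mm, on the worktop to the right of the nest, origin at the centre of its underside. Bystander.
- timer: Flat white bench timer, 52 x 64 x 18 mm, on the worktop to the left of the nest, origin at the centre of its underside. Bystander.
- marker: White marker pen with a cap, 134 mm long, 13 mm thick, lying on the worktop between the nest's right edge and the tube rack, origin at the middle of its underside. Bystander.
Mind the look-alikes: they are no part of the job. Leave any turquoise look-alike of the tip_box alone.

How it is judged:
By the outcome, as a careful person would: the job done as asked, in the order asked, and still so for the second after the job is handed in, with the robot touching nothing.
It also fails if it takes over 38 s, if anything falls off the work surface, if the arm or the gripper's body presses on something with over 40 N, if the wrist force passes 120 N, or if a joint passes its speed limit or range.

## Robot

A 6-joint arm with a two-finger parallel gripper is mounted at the origin on a cart in front of the work surface, level with it; the furniture and walls round the work are solid. World frame = base frame: x ahead of the robot, y to its left, z up, the work surface at z = 0. Lengths are in m, angles in rad, forces in N, time in s.
With the tool pointing down it reaches from about 0.25 to 0.725 m from the base axis. Payload 4 kg.
Tool frame: the origin (TCP) lies at the centre of the arm's flange, where the gripper is bolted on; the fingertips stand 173 mm ahead of it and the grasp point (between the pads) lies 155 mm ahead of it; z points along the fingers, y is the line along which they close (so a half turn about z gives the same grasp; the last joint's range is limited). The gripper opens to 85 mm and grips with 20 to 120 N. Pads are 22 mm wide; open, the fingers measure 114 mm over their backs; the gripper's body (76 mm by 85 mm) begins 54 mm behind the grasp point. The pads swing forward as they close: fully open they stand 13 mm farther back than shut.
Start: joints at [-1.256, 0.241, 0.005, 1.335, 0, 1.571], TCP at [0.155, -0.475, 0.405] pointing down, gripper open.
Joint ranges: [-2.72, 2.72], [-1.05, 1.87], [-1.09, 1.28], [-1.99, 2.15], [-1.42, 1.44], [-3.14, 3.14]. Speed limits (rad/s): [2.79, 2.79, 3.14, 3.14, 3.14, 3.14].

## Interface

Orientations are given as [roll, pitch, yaw] about the fixed x, y, z axes, in that order (R = Rz(yaw) Ry(pitch) Rx(roll)).
In Python, from plant import robot, effector, imaging, job gives the robot as it stands. Calls block until the motion is done:
- robot.move_ptp(position, orientation): joint-space move of the TCP to a pose.
- robot.move_l(position, ori=None, feed=0.15, threshold=None): straight line of the TCP; ori=None keeps the orientation; feed is the mean speed in m/s. With threshold (N) it stops when the force on the tool has changed by that much, and returns True; else False.
- robot.set_joints(angles): joint-space move.
- effector.gripper_to(opening, newtons=None): finger opening in m; newtons is the grip in N (None keeps the last); returns when the fingers have stopped.
- robot.pause(seconds).
- robot.ik(position, orientation): joint angles nearest the present ones, or None.
- robot.observe(): the state.
- imaging.grab_frame(name): name is "scene" or "top" or "wrist"; returns a dict with "image" (420x560x3 uint8, red, green, blue), "intrinsics" (3x3 intrinsics, pixels), "T" (4x4, takes a point from camera to world coordinates). Camera axes: x right, y down, z forward; pixel columns grow to the right and rows downward; lengths in m; the calibration is good to about 2 mm. A picture is of the moment at which its call begins. There is no depth.
A pose or a line that the arm cannot do raises robot.MotionError and nothing moves.
- job.hand_in(): hands the job in; it is judged then, once.
The state is a dict: "time_s": time; "q": joint angles; "qd": joint speeds; "effort": joint torques, N m; "tool_pos": TCP position; "tool_rot": TCP orientation; "force": force on the tool from outside, world axes, zero at the start; "torque": the same for the moment, N m; "grip_width": finger opening in m; "grasp_force": force on a finger pad.
Only numpy, scipy, OpenCV 4.12 (cv2) and the standard library are available. Lean on these libraries where they do the work, as an engineer would, in place of code of your own. Each camera call takes 0.05 s, during which the arm holds its last target. There are 200 camera calls.

## Working session

There is one attempt and no reset: what is moved stays moved. The work goes in short steps, each a Python script; the robot and the scene stay as the last script left them, time stands still between calls to the robot, and variables do not carry over. Pictures are saved under pics/ and viewed, at most 10 in all, crops included, and the job is handed in when it is done.

```bash
ls; mkdir -p pics
python3 - <<'E'
from plant import robot, effector, imaging, job
import cv2,numpy as np
for n in ["scene","top"]:
    f=imaging.grab_frame(n); cv2.imwrite(f"pics/{n}0.png",f["image"][:,:,::-1]); print(n,f["intrinsics"].tolist(),np.round(f["T"],4).tolist())
s=robot.observe(); print(s["time_s"],s["tool_pos"],s["tool_rot"],s["grip_width"])
E
```

```text
pics
scene [[495.0434162334711, 0.0, 284.7748857567354], [0.0, 495.0434162334711, 215.11632783249837], [0.0, 0.0, 1.0]] [[0.6866, -0.3058, 0.6596, -0.2451], [-0.727, -0.2817, 0.6261, -0.9129], [-0.0056, -0.9095, -0.4157, 0.6339], [0.0, 0.0, 0.0, 1.0]]
top [[396.96559690076464, 0.0, 278.04399963285897], [0.0, 396.96559690076464, 208.21407304006968], [0.0, 0.0, 1.0]] [[-0.008, -0.9822, 0.1874, 0.4016], [-0.9999, 0.006, -0.0112, -0.1377], [0.0099, -0.1875, -0.9822, 1.0878], [0.0, 0.0, 0.0, 1.0]]
0.1 [ 0.154729   -0.47520389  0.40392452] [-3.13974881e+00 -4.41340764e-06  3.14785186e-01] 0.08551399382115536
```

View pics/scene0.png

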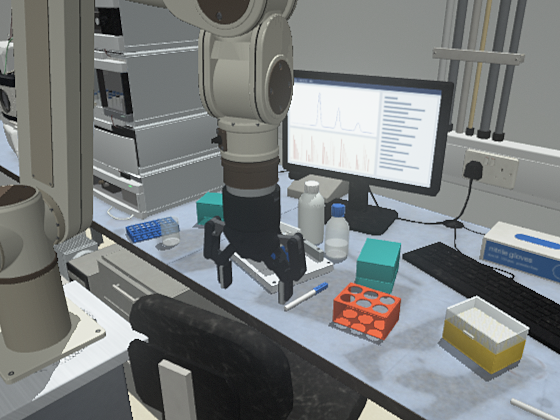

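View pics/top0.png

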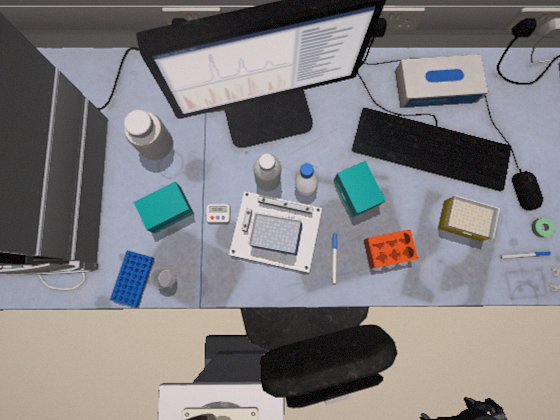

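Top view: nest plate is at about (275,232) with the clear-lidded tip box on it at (276,233). The turquoise look-alikes are at (164,207) and (358,189), off the nest. The timer is at (218,213), marker (334,258), rack (391,250), wash bottle (267,170) and reagent bottle (306,180). I choose the box at (276,233) and check it in a close crop.

Run:
```python
import cv2
im=cv2.imread("pics/top0.png")[180:280,205:345]
cv2.imwrite("pics/crop_top.png",cv2.resize(im,(784,560),interpolation=cv2.INTER_CUBIC))
```

```text
(no output)
```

View pics/crop_top.png

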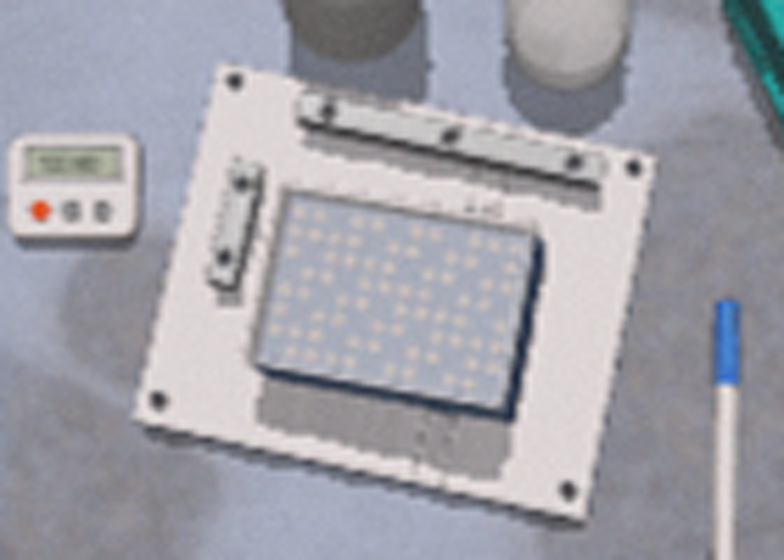

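The crop shows the clear-lid box with a blue base, lid corners at crop (287,188), (542,232), (512,415) and (255,368). The plate corners are at (222,65), (655,158), (587,513) and (137,415). The fence is on the upper side, the stop on the left, and the raised end is the right (nest -y) end.

```bash
cat > h.py <<'E'
import numpy as np, cv2
from scipy.optimize import least_squares
from scipy.spatial.transform import Rotation as Ro
def proj(P,K,T):
    c=(np.asarray(P)-T[:3,3])@T[:3,:3]; p=c@np.asarray(K).T; return p[:,:2]/p[:,2:]
def Rz(a): return Ro.from_euler('z',a).as_matrix()
PL=np.array([[85,115,20],[85,-105,20],[-95,-105,20],[-95,115,20]])/1e3
def fit_nest(px,K,T,x0,P=PL):
    f=lambda v:(proj(P@Rz(v[2]).T+[v[0],v[1],0],K,T)-px).ravel()
    r=least_squares(f,x0); return r.x,np.abs(r.fun).max()
# box in nest frame: origin (x,y), yaw a relative to half turn, tilt t; far end (own y=-60) lower edge on plate
LID=np.array([[-40,-60,72],[-40,60,72],[44,60,72],[44,-60,72]])/1e3
def boxpts(v,P=LID):
    x,y,a,t=v
    p=P+[0,.06,0]; p=p@Ro.from_euler('x',t).as_matrix().T-[0,.06,0]
    return p@Rz(np.pi+a).T+[x,y,.02]
def fit_box(px,K,T,n,P=LID,x0=(0,0,0,.15)):
    f=lambda v:(proj(boxpts(v,P)@Rz(n[2]).T+[n[0],n[1],0],K,T)-px).ravel()
    r=least_squares(f,x0); return r.x,np.abs(r.fun).max()
E
python3 - <<'E'
from h import *
K=np.array([[396.9656,0,278.044],[0,396.9656,208.214],[0,0,1]])
T=np.array([[-0.008,-0.9822,0.1874,0.4016],[-0.9999,0.006,-0.0112,-0.1377],[0.0099,-0.1875,-0.9822,1.0878],[0,0,0,1]])
c=lambda a:np.array(a)/5.6+[205,180]-.4
n,e=fit_nest(c([[222,65],[655,158],[587,513],[137,415]]),K,T,[.5,-.15,0]);print(n,e)
b,e=fit_box(c([[287,188],[542,232],[512,415],[255,368]]),K,T,n);print(b,e)
from plant import robot
R=Rz(n[2])
for x,y in [(0,0),(85,115),(60,0),(-10,-28),(-64,0),(20,-130)]: 
    p=R@[x/1e3,y/1e3,0]+[n[0],n[1],0];print(x,y,p)
E
```

```text
[ 0.54790715 -0.15001805 -0.22039142] 0.8069289970750617
[-0.02034518 -0.01205885  0.02324902  0.19328151] 0.7754936234674688
0 0 [ 0.54790715 -0.15001805  0.        ]
85 115 [ 0.6559915  -0.05638166  0.        ]
60 0 [ 0.60645587 -0.16313475  0.        ]
-10 -28 [ 0.53202791 -0.17515467  0.        ]
-64 0 [ 0.48545519 -0.13602691  0.        ]
20 -130 [ 0.53900388 -0.28124584  0.        ]
```

Run:
```python
from h import *
from plant import robot, effector, imaging, job
robot.move_ptp([.47,-.155,.40],[np.pi,0,-.22])
f=imaging.grab_frame("wrist"); s=robot.observe(); print(s["time_s"],s["q"],s["force"])
print(np.array(f["T"]).round(4).tolist(),f["intrinsics"])
cv2.imwrite("pics/w1.png",f["image"][:,:,::-1]); np.savez("w1.npz",K=f["intrinsics"],T=f["T"])
```

```text
1.8 [-3.20116668e-01  2.32589958e-01 -1.77978285e-02  1.32048637e+00
 -2.31816651e-04  3.04275988e+00] [-0.47890908 -0.83500502  0.54852757]
[[-0.2198, -0.9247, -0.3109, 0.5493], [-0.9755, 0.2083, 0.0703, -0.1733], [-0.0003, 0.3188, -0.9478, 0.3677], [0.0, 0.0, 0.0, 1.0]] [[304.67143779   0.         279.87657968]
 [  0.         304.67143779 208.94019255]
 [  0.           0.           1.        ]]
```

View pics/w1.png

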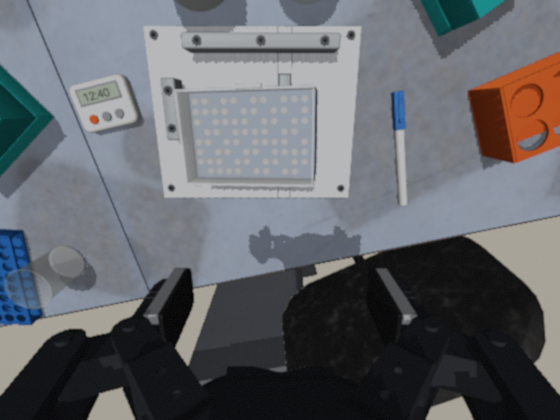

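Run:
```python
import cv2
im=cv2.imread("pics/w1.png")[15:205,140:370]
cv2.imwrite("pics/w1c.png",cv2.resize(im,None,fx=3.1,fy=3.1,interpolation=cv2.INTER_CUBIC))
```

```text
(no output)
```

View pics/w1c.png

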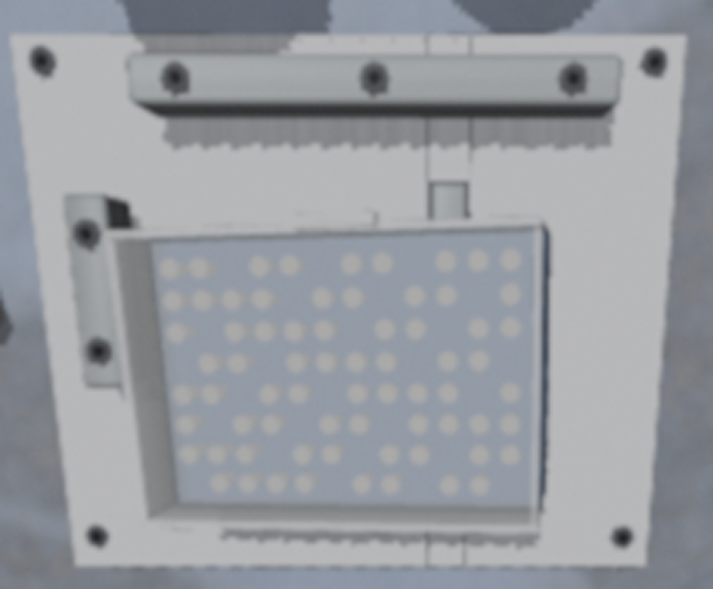

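The crop shows plate corners at (12,35), (687,36), (647,566) and (75,566). The lid's outer top corners are at about (112,236), (546,224), (539,526) and (150,518), and the lift bar shows at (449,200).

Run:
```python
from h import *
d=np.load("w1.npz");K,T=d["K"],d["T"]
c=lambda a:np.array(a)/3.1+[140,15]-.3
n,e=fit_nest(c([[12,35],[687,36],[647,566],[75,566]]),K,T,[.55,-.15,-.22]);print(n,e)
b,e=fit_box(c([[112,236],[546,224],[539,526],[150,518]]),K,T,n);print(b,e)
b2=b.copy();b2[3]=.15
w=lambda p:p@Rz(n[2]).T+[n[0],n[1],0]
for t in (b[3],.15,0):
    v=b.copy();v[3]=t;print(t,w(boxpts(v,np.array([[0,.047,.072]]))))
```

```text
[ 0.54618972 -0.14915416 -0.22364176] 1.1380021146626405
[-0.01688971  0.00807586  0.01119768 -0.04657543] 3.6939587173156667
-0.04657543338050119 [[ 0.52091943 -0.18664038  0.08694015]]
0.15 [[ 0.52412376 -0.17178481  0.1071814 ]]
0 [[ 0.52160178 -0.18347695  0.092     ]]
```

Run:
```python
from h import *
d=np.load("w1.npz");Kw,Tw=d["K"],d["T"]
Kt=np.array([[396.9656,0,278.044],[0,396.9656,208.214],[0,0,1]])
Tt=np.array([[-0.008,-0.9822,0.1874,0.4016],[-0.9999,0.006,-0.0112,-0.1377],[0.0099,-0.1875,-0.9822,1.0878],[0,0,0,1]])
n=[.5466,-.1494,-.2225]
cw=lambda a:np.array(a)/3.1+[140,15]-.3
ct=lambda a:np.array(a)/5.6+[205,180]-.4
bw=cw([[112,236],[546,224],[539,526],[150,518]]); bt=ct([[287,188],[542,232],[512,415],[255,368]])
W=lambda p:p@Rz(n[2]).T+[n[0],n[1],0]
def f(v,ins=True):
    P=LID.copy(); i=v[4] if ins else 0
    P[:,0]-=np.sign(P[:,0])*i; P[:,1]-=np.sign(P[:,1])*i
    q=W(boxpts(v[:4],P)); return np.r_[(proj(q,Kw,Tw)-bw).ravel(),(proj(q,Kt,Tt)-bt).ravel()]
for ins in (True,False):
    r=least_squares(lambda v:f(v,ins),[-.02,0,.02,.15,0],loss='soft_l1');print(r.x,f(r.x,ins).reshape(-1,2).round(1).tolist())
v=r.x[:4].copy();v[3]=.15
print(W(boxpts(v,np.array([[0,.047,.072]]))))
```

```text
[-0.01655011 -0.00132554  0.01906378  0.09173469  0.00169943] [[1.1, -0.2], [0.1, 0.2], [0.6, -0.2], [-0.2, 1.8], [-0.5, -0.6], [-1.0, -0.3], [-1.6, -1.5], [-1.3, -1.8]]
[-0.0179788   0.00714534  0.02386323 -0.03670771  0.        ] [[-0.3, -0.4], [1.2, 0.3], [2.1, -1.4], [-0.6, 5.2], [-0.9, -0.8], [-0.3, 0.5], [-0.9, 0.3], [-1.9, -0.6]]
[[ 0.5237268  -0.17281341  0.1071814 ]]
```

Run:
```python
from h import *
from plant import robot, effector, imaging, job
n=[.5466,-.1494,-.2225]; W=lambda p:p@Rz(n[2]).T+[n[0],n[1],0]
g=lambda t:W(boxpts([-.017,-.006,.019,t],np.array([[0.002,.043,.072]])))[0]
a,b=g(.15),g(0); print(a,b)
O=[np.pi,0,-.2225]
effector.gripper_to(0.0,30)
robot.move_ptp([a[0],a[1],a[2]+.173+.02],O)
d=b-a; e=b+d*.45   # go on past by ~6 mm
h=robot.move_l([e[0],e[1],e[2]+.173],O,feed=.03,threshold=25)
s=robot.observe();print(h,s["time_s"],s["tool_pos"],s["tool_pos"][2]-.173,s["force"],s["grip_width"])
robot.pause(.3); s=robot.observe();print(s["tool_pos"][2]-.173,s["force"])
f=imaging.grab_frame("wrist");cv2.imwrite("pics/w2.png",f["image"][:,:,::-1])
```

```text
[ 0.52045433 -0.181539    0.10658365] [ 0.5180461  -0.19320923  0.092     ]
True 4.2667 [ 0.51721746 -0.19747974  0.2659977 ] 0.09299770068081026 [-0.89023618  1.01905822  4.51286445] -8.282039602141854e-05
0.0929840068073915 [-0.76816292 -0.56587272  4.68044591]
```

Run:
```python
from h import *
from plant import robot, effector, imaging, job
p=robot.observe()["tool_pos"]
h=robot.move_l([p[0],p[1],p[2]-.006],feed=.02,threshold=28)
s=robot.observe();print(h,s["time_s"],s["tool_pos"][2]-.173,s["force"])
robot.pause(.2);print(robot.observe()["force"])
p=s["tool_pos"]
robot.move_l([p[0],p[1],p[2]+.06],feed=.15)
q=[.47,-.155,.40]; robot.move_ptp(q,[np.pi,0,-.2225])
f=imaging.grab_frame("wrist");cv2.imwrite("pics/w3.png",cv2.resize(f["image"][15:205,140:370,::-1],None,fx=3.1,fy=3.1,interpolation=cv2.INTER_CUBIC)); np.savez("w3.npz",K=f["intrinsics"],T=f["T"]);print(robot.observe()["time_s"])
```

```text
True 4.8583 0.09300029194945192 [-0.40250812  1.86067258  4.60076876]
[-0.72235648  1.41262788  4.21340074]
6.1333
```

View pics/w3.png

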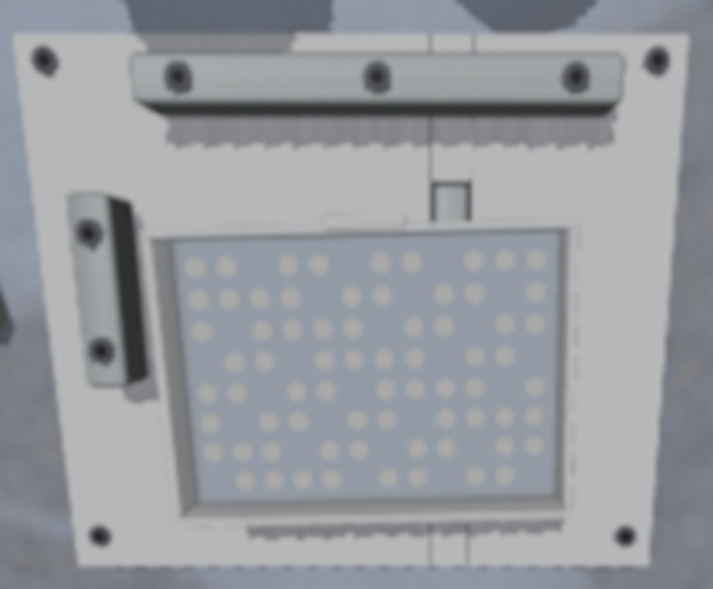

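The box has shifted right and looks flat, with the lift bar down in its slot at (451,200). The lid's outer edges are at about x=150 and x=578. I'll check that against a flat-box model, projecting it over the picture numerically.

Run:
```python
from h import *
d=np.load("w3.npz");K,T=d["K"],d["T"]
n=[.5466,-.1494,-.2225]; W=lambda p:p@Rz(n[2]).T+[n[0],n[1],0]
tc=lambda u:((u-[140,15]+.3)*3.1).round(0).tolist()
c=lambda a:np.array(a)/3.1+[140,15]-.3
print("plate",tc(proj(W(PL),K,T)))
bar=np.array([[40,-28,20],[40,-28,32]])/1e3; print("bar end z20,z32",tc(proj(W(bar),K,T)))
for L in ([[150,237],[578,227],[572,520],[182,525]],[[150,237],[568,228],[563,508],[182,518]]):
  f=lambda v:(proj(W(boxpts([*v[:3],0],LID*[1,1,1]-np.sign(LID)*[v[3],v[3],0])),K,T)-c(L)).ravel()
  r=least_squares(f,[-.02,-.02,.02,0]);print(r.x,r.fun.round(1))
```

```text
plate [[10.0, 31.0], [693.0, 31.0], [652.0, 567.0], [78.0, 567.0]]
bar end z20,z32 [[453.0, 183.0], [454.0, 179.0]]
[-0.01743991 -0.00345854  0.01987346  0.00160067] [-0.   0.   0.4  0.2 -0.2 -0.6 -0.2  0.3]
[-0.01605656 -0.00212537  0.02358313  0.00306751] [ 0.   0.4  0.2 -0.2 -0.   0.1 -0.2 -0.3]
```

```bash
cat >> h.py <<'E'
n=[.5466,-.1494,-.2225]
W=lambda p:np.asarray(p)@Rz(n[2]).T+[n[0],n[1],0]
def inv(p): return (np.asarray(p)-[n[0],n[1],0])@Rz(n[2])
E
python3 - <<'E'
from h import *
from plant import robot, effector, imaging, job
O=[np.pi,0,n[2]]
effector.gripper_to(.07,30)
robot.move_ptp(W([-.092,-.003,.28]),O)
robot.move_l(W([-.092,-.003,.212]),O,feed=.15)
robot.move_l(W([-.077,-.003,.212]),O,feed=.08)
for i in range(3):
    h=robot.move_l(W([-.026,-.003,.212]),O,feed=.04,threshold=10)
    s=robot.observe();x=inv(s["tool_pos"]);print(h,s["time_s"],x.round(4),s["force"],s["torque"])
    if x[0]>-.039 or not h: break
robot.pause(.2);print(robot.observe()["force"])
robot.move_l(W([x[0]-.035,-.003,.212]),O,feed=.1)
robot.move_l(W([x[0]-.035,-.003,.26]),O,feed=.2)
robot.move_ptp([.47,-.155,.40],O)
f=imaging.grab_frame("wrist");cv2.imwrite("pics/w4.png",cv2.resize(f["image"][15:205,140:370,::-1],None,fx=3.1,fy=3.1,interpolation=cv2.INTER_CUBIC)); np.savez("w4.npz",K=f["intrinsics"],T=f["T"]);print(robot.observe()["time_s"])
E
```

```text
True 9.25 [-0.0368 -0.003   0.2111] [-1.10303723  0.51174598 -0.19266193] [-0.00221398 -0.01638068  0.01095548]
[ 0.30124983  0.11903112 -0.75950725]
11.0
```

View pics/w4.png

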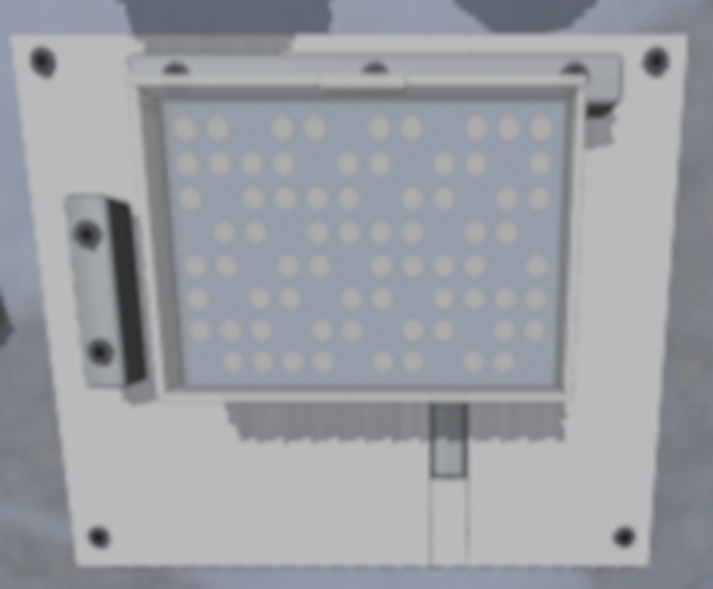

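The box lies flat and square along the fence: its back edge runs over the fence from (130,78) to (587,75). The sunk lift bar is flush at (449,440). A gap to the stop at (125,290) remains, so next is the slide along the fence.

Run:
```python
from h import *
from plant import robot, effector, imaging, job
O=[np.pi,0,n[2]+np.pi/2]
effector.gripper_to(.03,30)
robot.move_ptp(W([.012,-.098,.30]),O)
robot.move_l(W([.012,-.098,.213]),O,feed=.15)
robot.move_l(W([.012,-.080,.213]),O,feed=.08)
for i in range(3):
    h=robot.move_l(W([.012,-.042,.213]),O,feed=.04,threshold=10)
    s=robot.observe();x=inv(s["tool_pos"]);print(h,s["time_s"],x.round(4),s["force"],s["torque"])
    if x[1]>-.055 or not h: break
robot.pause(.2);print(robot.observe()["force"])
robot.move_l(W([.012,x[1]-.04,.213]),O,feed=.1)
robot.move_l(W([.012,x[1]-.04,.28]),O,feed=.2)
robot.move_ptp([.47,-.155,.40],[np.pi,0,n[2]])
f=imaging.grab_frame("wrist");cv2.imwrite("pics/w5.png",cv2.resize(f["image"][15:205,140:370,::-1],None,fx=3.1,fy=3.1,interpolation=cv2.INTER_CUBIC)); np.savez("w5.npz",K=f["intrinsics"],T=f["T"]);print(robot.observe()["time_s"])
```

```text
True 14.7667 [ 0.012  -0.0524  0.213 ] [ 0.62507853 -1.78415197  0.87530701] [-0.28572673  0.02797869  0.04725436]
[0.32905107 0.44001859 0.61007138]
17.525
```

View pics/w5.png

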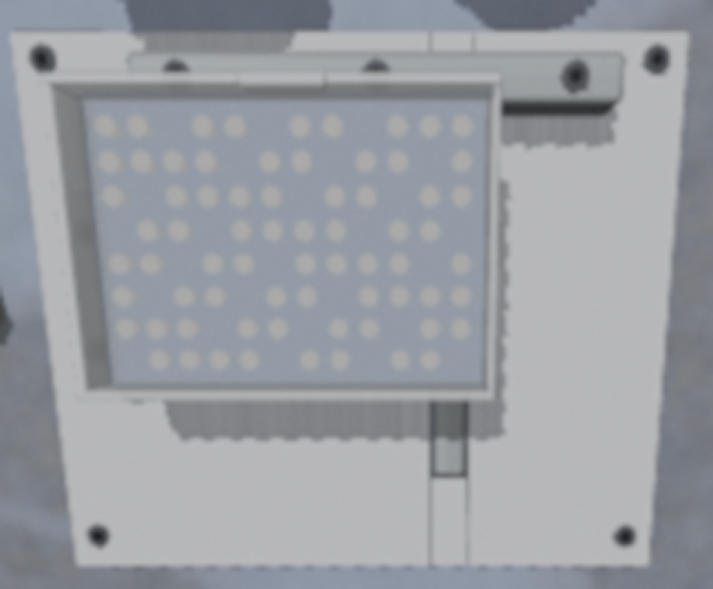

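The box covers the stop and its back edge runs (42,77) to (500,76) along the fence. Fitting the pose to confirm.

Run:
```python
from h import *
c=lambda a:np.array(a)/3.1+[140,15]-.3
for nm,L,pl in (("w4",[[130,78],[587,75],[577,402],[158,402]],[[12,35],[687,36],[647,566],[75,566]]),("w5",[[42,77],[500,76],[494,402],[77,400]],[[12,32],[689,32],[650,566],[76,566]])):
  d=np.load(nm+".npz");K,T=d["K"],d["T"]
  m,e=fit_nest(c(pl),K,T,n); print(m,e)
  Wm=lambda p:p@Rz(m[2]).T+[m[0],m[1],0]
  f=lambda v:(proj(Wm(boxpts([*v[:3],0],LID-np.sign(LID)*[v[3],v[3],0])),K,T)-c(L)).ravel()
  r=least_squares(f,[.02,-.0,.02,0]);print(r.x.round(4),r.fun.round(1))
```

```text
[ 0.54608713 -0.14861906 -0.22559157] 1.3798475224707545
[ 0.02   -0.0033  0.006   0.0005] [-0.4 -0.2  0.5  0.1 -0.7 -0.2  0.6  0.3]
[ 0.54632347 -0.14911401 -0.22349524] 1.1711875164136814
[ 0.0195  0.0202 -0.0015  0.0007] [-0.3 -0.4  0.1  0.3 -0.3 -0.1  0.6  0.2]
```

```bash
python3 -c "
from plant import job
print(job.hand_in())"
```

```text
the job is handed in; nothing more can be done
None
```

The job is handed in: I pressed the box's raised end down flat with the lift bar sunk, slid it square against the fence, then along it to the end stop. The last wrist image, fitted as a flat box, puts it at nest x 19.5, y 20.2 mm (target 20, 20) and within 0.002 rad of square. The arm was clear at about 17.5 s and never went near the bystanders, though I took no final picture of them.

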